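Nest the round clay cutters on their stand and put the cover on

TASK

Pack away the set of three plain round clay cutters: stand them one inside the other, upright, inside the low rim of the wooden stand, and then put the steel cover over them so that it sits fully down on the stand. The scalloped cutters and the hexagonal one belong to other sets: leave them standing where they are.

Things in the scene. Friction and masses are not known exactly. Their poses are not given: they have to be found in the camera images.
- round_small: Smallest plain round cutter, outer diameter 26 mm: bright steel ring-shaped clay cutter, open right through, 38 mm high with a 2 mm wall and a small rolled rim round its top that stands out 1 mm; it stands upright on the table, rim up. Origin: centre of its lower edge (table level at the start), z up along its axis. Being round, it has no particular yaw. 25 g or so.
- round_middle: Middle plain round cutter, outer diameter 46 mm, inner diameter 42 mm: bright steel ring-shaped clay cutter, open right through, 38 mm high with a 2 mm wall and a small rolled rim round its top that stands out 1 mm; it stands upright on the table, rim up. Origin: centre of its lower edge (table level at the start), z up along its axis. 45 g or so.
- round_large: Largest plain round cutter, outer diameter 66 mm, inner diameter 62 mm: bright steel ring-shaped clay cutter, open right through, 38 mm high with a 2 mm wall and a small rolled rim round its top that stands out 1 mm; it stands upright on the table, rim up. Origin: centre of its lower edge (table level at the start), z up along its axis. 65 g or so.
- scalloped_small: Look-alike, stays where it is: round cutter with a wavy (scalloped, 10 lobes) wall, about 38 mm across, 38 mm high, same steel. Origin: centre of its lower edge, z up.
- scalloped_large: Look-alike, stays where it is: round cutter with a wavy (scalloped, 14 lobes) wall, about 62 mm across, 38 mm high, same steel. Origin: centre of its lower edge, z up.
- hexagon: Look-alike, stays where it is: six-sided cutter, 42 mm across the flats and 47 mm across the corners, 38 mm high, same steel. Origin: centre of its lower edge, z up.
- stand: The set's stand, fixed: flat round beech disc, 132 mm in diameter, 6 mm thick, with a low round rim on it (86 mm inner, 92 mm outer diameter, top 12 mm above the table) and a thin grey felt disc inside. Inside and outside the rim its top is level, 6 mm above the table: cutters stand inside the rim, the cover's edge rests on the disc outside it. Origin: centre of its underside (table level), z up.
- cover: The set's cover, loose: round steel cap, open below, 114 mm outer and 110 mm inner diameter, 54 mm high outside, 46 mm inside, with a beech knob in the middle of its top: 25 mm in diameter, on a 17 mm neck 8 mm high, rising 24 mm to 78 mm above the cover's lower edge; take the knob from above. Origin: centre of its lower edge, z up along its axis. About 160 g.

How it is judged:
On the way:
1. the three plain round cutters stand one inside the other within the rim of the stand (z of round_small in the frame of stand between 0.003 and 0.009 m and angle between each of round_small, round_middle, round_large's own z axis and vertical below 0.06 rad and z of round_middle in the frame of stand between 0.003 and 0.009 m and z of round_large in the frame of stand between 0.003 and 0.009 m and horizontal distance between round_large and stand below 0.013 m and horizontal distance between round_middle and round_large below 0.011 m and horizontal distance between round_small and round_middle below 0.011 m), for 0.2 s.
At the end, for the whole second after the job is handed in: The round cutters stand upright and nested on the stand inside its rim (3 mm in height; largest 13 mm off the stand's centre, each next 11 mm off its neighbour); the cover is level and down on the disc, within 12 mm of its centre; all at rest; the other three upright within 30 mm of their starts (all of step 1 and z of cover in the frame of stand between 0.003 and 0.009 m and horizontal distance between cover and stand below 0.012 m and angle between cover's own z axis and vertical below 0.05 rad and linear speed of each of round_small, round_middle, round_large, cover below 0.02 m/s and distance of each of scalloped_small, scalloped_large, hexagon from where it was at the start of the episode below 0.03 m and angle between each of scalloped_small, scalloped_large, hexagon's own z axis and vertical below 0.1 rad); the robot touches nothing.
It fails at once if a scalloped or the hexagonal cutter is moved more than 30 mm or knocked over (distance of any of scalloped_small, scalloped_large, hexagon from where it was at the start of the episode above 0.03 m or angle between any of scalloped_small, scalloped_large, hexagon's own z axis and vertical above 0.5 rad).
It also fails if it takes over 83 s, if anything falls off the work surface, if the arm or the gripper's body presses on something with over 40 N, if the wrist force passes 120 N, or if a joint passes its speed limit or range.

ROBOT

A 7-joint arm with a two-finger parallel gripper is mounted at the origin on the work surface; the furniture and walls round the work are solid. World frame = base frame: x ahead of the robot, y to its left, z up, the work surface at z = 0. Lengths are in m, angles in rad, forces in N, time in s.
With the tool pointing down it reaches from about 0.4 to 0.85 m from the base axis. Payload 10.4 kg.
Tool frame: the origin (TCP) lies midway between the tips of the shut fingers; the grasp point (between the pads) lies robot.grasp_offset behind it (robot.grasp_offset is the distance from the TCP to the grasp point, in m); z points along the fingers, y is the line along which they close (so a half turn about z gives the same grasp; the last joint's range is limited). The gripper opens to 85 mm and grips with 20 to 120 N. Pads are 22 mm wide; open, the fingers measure 114 mm over their backs; the gripper's body (76 mm by 85 mm) begins 54 mm behind the grasp point. The pads swing forward as they close: fully open they stand 13 mm farther back than shut.
Start: joints at [1.214, 0.332, -0.065, 1.46, 0.022, 1.35, -0.088], TCP at [0.205, -0.591, 0.231] pointing down, gripper open.
Joint ranges: [-2.6, 2.6], [-0.5, 2.12], [-1.47, 1.34], [0.16, 2.42], [-1.27, 4.41], [0.06, 2.06], [-2.6, 2.6]. Speed limits (rad/s): [2.22, 2.22, 2.79, 2.79, 3.14, 3.14, 3.14].

INTERFACE

Orientations are given as a rotation vector (axis times angle).
In Python, from bench import readout, vision, robot gives the robot as it stands.
- The arm moves only by the tool drive_tool, never from a script. Its argument "moves" is a list of rows, each a list of 5 numbers: the finger opening in m, from 0 to 0.0854, then the shift along the tool's x, y, z in m, then the turn about the tool's z in rad. A call has 1 to 10 rows; each row is the pose to reach, as a shift and turn from the pose commanded when the call began, along the tool's axes at that moment; what a row does not reach only later rows make up. A row lasts 1/12 s, in which the tool goes at most 41.7 mm and 7.16 degrees, less where a joint would pass 70% of its speed; a pose out of reach is approached as far as the arm can. A call with a gripper value outside its range is refused whole. The fingers move at their own pace and stop on an object; "force" is the grip in N (left out, the last holds). Time passes only in rows, so rows that repeat a pose let the fingers close. It gives the time, the measured TCP pose, the force, the opening and the grip force at its end, in the units of the state.
- readout.sense(): the state, without advancing time (a new reading comes with each control period).
- vision.capture(name): name is "scene" or "top"; returns a dict with "pixels" (420x560x3 uint8, red, green, blue), "fx", "fy", "cx", "cy" (pixels), "rvec" (rotation vector, rad) and "tvec" (3), from world to camera coordinates, as OpenCV has them. Camera axes: x right, y down, z forward; pixel columns grow to the right and rows downward; lengths in m; the calibration is good to about 2 mm. A picture is of the moment at which its call begins. There is no depth.
- robot.finish_job(): hands the job in; it is judged then, once.
The state is a dict: "clock": time; "joint_pos": joint angles; "joint_velocities": joint speeds; "tau": joint torques, N m; "position": TCP position; "tool_rot": TCP orientation; "force": force on the tool from outside, world axes, zero at the start; "moment": the same for the moment, N m; "grip_width": finger opening in m; "grasp_force": force on a finger pad.
Only numpy, scipy, OpenCV 4.12 (cv2) and the standard library are available. Lean on these libraries where they do the work, as an engineer would, in place of code of your own. Each camera call takes 0.05 s, during which the arm holds its last target. There are 200 camera calls.

## Working session

There is one attempt and no reset: what is moved stays moved. The work goes in short steps, Python scripts to look and compute and a tool call to move; the robot and the scene stay as the last step left them, time stands still between calls to the robot, and variables do not carry over. Pictures are saved under pics/ and viewed, at most 14 in all, crops included, and the job is handed in when it is done.

Besides the shell and the picture viewer there is one more tool, called after "Call:" as a command line: name --pt "numbers of a row" for each row, then --argument value for the rest. drive_tool: Moves the arm, as the interface text tells. Its arguments: {"type":"object","properties":{"moves":{"type":"array","items":{"type":"array","items":{"type":"number"}}},"force":{"type":"number"}},"required":["moves"]}

```bash
ls; mkdir -p pics; python3 - <<'E'
from bench import readout, vision, robot
import cv2, numpy as np
s=readout.sense(); print({k:np.round(v,3).tolist() for k,v in s.items()}); print(robot.grasp_offset)
for n in("scene","top"):
    c=vision.capture(n); cv2.imwrite(f"pics/{n}0.png",c["pixels"][:,:,::-1]); R=cv2.Rodrigues(np.array(c["rvec"]))[0]
    print(n,c["fx"],c["cx"],c["cy"],(-R.T@np.array(c["tvec"])).round(3),R[2].round(2))
E
```

```text
pics
{'clock': 0.0, 'joint_pos': [1.214, 0.333, -0.065, 1.461, 0.022, 1.35, -0.088], 'joint_velocities': [-0.0, 0.0, -0.0, -0.001, 0.001, -0.001, -0.001], 'tau': [0.001, -62.545, 0.05, -39.16, 0.016, 0.01, -0.0], 'position': [0.205, -0.59, 0.231], 'tool_rot': [-3.097, -0.522, 0.001], 'force': [-0.559, -0.048, 0.475], 'moment': [0.041, -0.067, -0.053], 'grasp_force': 0.0, 'grip_width': 0.085}
0.0187
scene 438.6563520788254 279.9123067253266 210.98251184390304 [ 0.054 -0.435  0.573] [ 0.58  0.51 -0.63]
top 534.0455038901747 291.99043132958036 207.50315022779475 [0.482 0.002 1.226] [ 0.04 -0.01 -1.  ]
```

View pics/scene0.png

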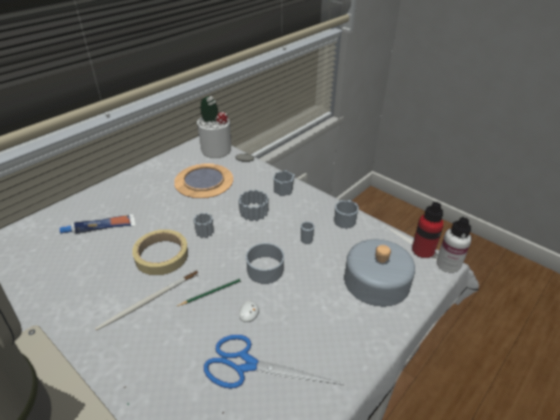

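View pics/top0.png

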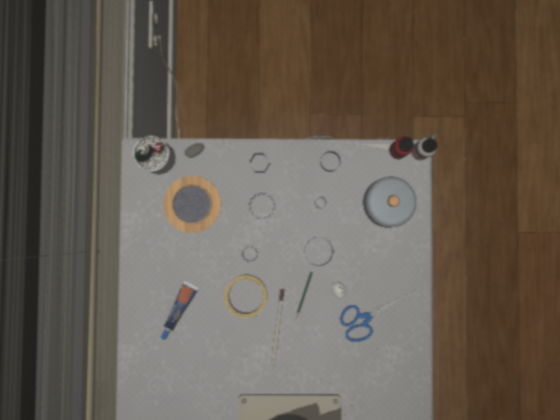

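The scene view shows the whole set. In the top view I read the stand at about (192,204), the cover (390,202), small (320,202), middle (330,161) and large (319,251). The look-alikes are at (262,206), (250,253) and the hexagon at (260,162).

```bash
cat > h.py <<'E'
import cv2, numpy as np
from bench import readout, vision, robot
def ray(c,u,v):
    R=cv2.Rodrigues(np.array(c["rvec"]))[0]; t=np.array(c["tvec"])
    return -R.T@t, R.T@np.array([(u-c["cx"])/c["fx"],(v-c["cy"])/c["fy"],1.])
def plane(c,u,v,z):
    o,d=ray(c,u,v); return (o+d*(z-o[2])/d[2])
def proj(c,p):
    K=np.array([[c["fx"],0,c["cx"]],[0,c["fy"],c["cy"]],[0,0,1.]])
    return cv2.projectPoints(np.array([p],float),np.array(c["rvec"]),np.array(c["tvec"]),K,None)[0].ravel()
def tri(c1,p1,c2,p2):
    A=[];b=[]
    for c,p in((c1,p1),(c2,p2)):
        o,d=ray(c,*p); d/=np.linalg.norm(d); M=np.eye(3)-np.outer(d,d); A.append(M); b.append(M@o)
    return np.linalg.lstsq(np.vstack(A),np.hstack(b),rcond=None)[0]
def save(n,img): cv2.imwrite("pics/"+n+".png",img[:,:,::-1])
E
python3 - <<'E'
from h import *
c=vision.capture("top"); s=vision.capture("scene")
a=cv2.resize(c["pixels"][140:275,150:425],None,fx=2.9,fy=2.9,interpolation=cv2.INTER_CUBIC)
save("a",a)
save("b",cv2.resize(s["pixels"][155:310,165:425],None,fx=3,fy=3,interpolation=cv2.INTER_CUBIC))
E
```

```text
(no output)
```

View pics/a.png

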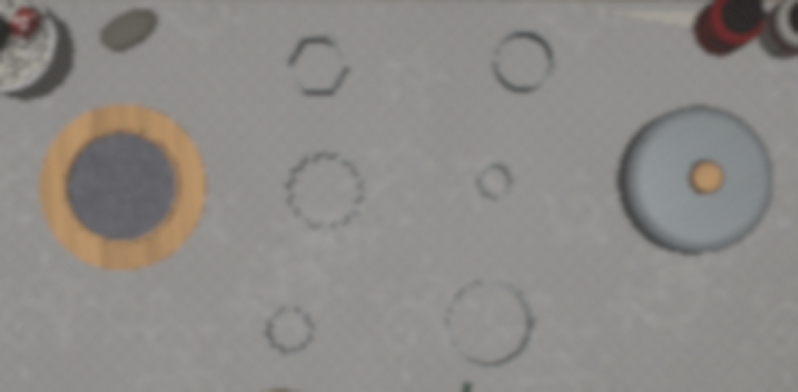

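View pics/b.png

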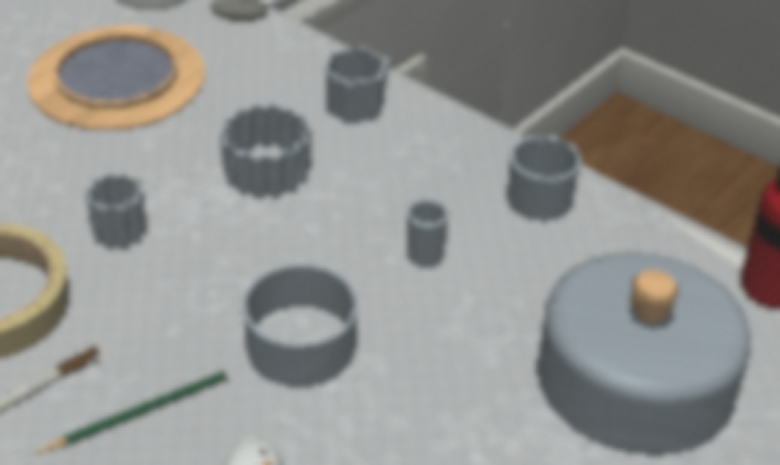

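The crops separate all parts clearly. Rim centres in crop a are large (490,322), middle (523,62), small (495,181), knob (707,177) and stand (122,186). In crop b they are large (301,302), middle (543,155), small (427,212), knob top (655,283) and stand (117,73). I'll refine these with masks and triangulate.

```bash
cat > m.py <<'E'
from h import *
A={'large':(490,322,301,302),'middle':(523,62,543,155),'small':(495,181,427,212),'knob':(707,177,655,283),'stand':(122,186,117,73)}
c=vision.capture("top"); s=vision.capture("scene")
g=cv2.cvtColor(c["pixels"],cv2.COLOR_RGB2GRAY).astype(float); d=np.abs(g-cv2.medianBlur(c["pixels"],31).mean(2))
hs=cv2.cvtColor(c["pixels"],cv2.COLOR_RGB2HSV); hsS=cv2.cvtColor(s["pixels"],cv2.COLOR_RGB2HSV); gs=cv2.cvtColor(s["pixels"],cv2.COLOR_RGB2GRAY)
for n,(a,b,e,f) in A.items():
    p=(150+a/2.9,140+b/2.9); q=(165+e/3,155+f/3)
    X=tri(c,p,s,q); print(n,'tri',X.round(4),'resid top px',(proj(c,X)-p).round(1))
    r={'large':22,'middle':15,'small':11,'knob':9,'stand':34}[n]
    yy,xx=np.mgrid[:420,:560]; win=(np.hypot(xx-p[0],yy-p[1])<r)
    if n in('knob','stand'): m=win&(hs[...,0]<22)&(hs[...,1]>70)
    else: m=win&(d>10)
    pts=np.argwhere(m)[:,::-1].astype(np.float32)
    (u,v),R=cv2.minEnclosingCircle(pts); l,t=pts.min(0); rr,bb=pts.max(0)
    print('  top circle',round(u,1),round(v,1),round(R,1),'bbox',l,rr,t,bb,len(pts))
    # scene silhouette
    if n in('knob','stand'): w=(hsS[...,0]<22)&(hsS[...,1]>90)
    else: w=gs<105
    k,lab,st,ce=cv2.connectedComponentsWithStats(w.astype(np.uint8))
    near=np.argwhere(w)[:,::-1]; j=near[np.argmin(np.hypot(*(near-np.array(q)).T))]
    print('  scene comp',st[lab[j[1],j[0]]],ce[lab[j[1],j[0]]].round(1), 'q',np.round(q,1))
E
python3 m.py
```

```text
large tri [ 0.436  -0.0665  0.0425] resid top px [-0.2  0.2]
  top circle 318.0 254.6 18.3 bbox 304.0 334.0 237.0 271.0 131
  scene comp [248 245  34  17 367] [264.5 252.2] q [265.3 255.7]
middle tri [ 0.6355 -0.0916  0.0451] resid top px [ 0. -0.]
  top circle 330.0 161.0 11.4 bbox 319.0 341.0 150.0 172.0 163
  scene comp [  337   178   223   242 27854] [474.2 324.5] q [346.  206.7]
small tri [ 0.544  -0.0703  0.0428] resid top px [-0.1  0.1]
  top circle 319.9 201.7 6.5 bbox 314.0 326.0 196.0 208.0 59
  scene comp [303 223   9   5  37] [307.1 225.2] q [307.3 225.7]
knob tri [ 0.5455 -0.2243  0.0822] resid top px [-0.3  0.2]
  top circle 393.3 200.5 5.1 bbox 389.0 398.0 196.0 205.0 83
  scene comp [377 246  13  13 124] [382.8 251.6] q [383.3 249.3]
stand tri [0.5402 0.2202 0.0108] resid top px [ 0. -0.]
  top circle 191.9 204.1 28.5 bbox 164.0 220.0 176.0 232.0 1439
  scene comp [176 164  56  33 712] [203.5 182.9] q [204.  179.3]
```

```bash
cat >> h.py <<'E'
from scipy.spatial.transform import Rotation as Ro
def go(*t):
    s=readout.sense(); R=Ro.from_rotvec(s["tool_rot"]).as_matrix(); p=np.array(s["position"])
    print('clk',round(s["clock"],2),'pos',p.round(4),'yaw',round(np.arctan2(R[1,0],R[0,0]),4),'tilt',R[:,2].round(3),'F',np.round(s["force"],1),'w',round(s["grip_width"],4),'gf',round(s["grasp_force"],1))
    for x in t: print('  to',x,'shift',(R.T@(np.array(x)-p)).round(4))
E
python3 - <<'E'
from h import *
c=vision.capture("top")
for n,u,v,z in(('large',318.7,251,.038),('middle',330.2,161.2,.038),('small',320.2,202,.038),('knob',393.4,200.5,.078),('stand',191.9,204.1,.006)): print(n,plane(c,u,v,z).round(4))
go([.544,-.0705,.18],[.544,-.0705,.1])
E
```

```text
large [ 0.4364 -0.0666  0.038 ]
middle [ 0.6368 -0.0917  0.038 ]
small [ 0.5453 -0.0696  0.038 ]
knob [ 0.5473 -0.2251  0.078 ]
stand [0.5405 0.2215 0.006 ]
clk 0.35 pos [ 0.2048 -0.5905  0.2312] yaw 0.3338 tilt [-0.  0. -1.] F [-0.1 -0.8 -0.1] w 0.0853 gf 0.0
  to [0.544, -0.0705, 0.18] shift [ 0.4909 -0.3801  0.0513]
  to [0.544, -0.0705, 0.1] shift [ 0.4909 -0.3801  0.1313]
```

Call:
drive_tool --pt "0.06 0.491 -0.38 0.04 0.334" --pt "0.06 0.491 -0.38 0.04 0.334" --pt "0.06 0.491 -0.38 0.04 0.334" --pt "0.06 0.491 -0.38 0.04 0.334" --pt "0.06 0.491 -0.38 0.04 0.334" --pt "0.06 0.491 -0.38 0.04 0.334" --pt "0.06 0.491 -0.38 0.04 0.334" --pt "0.06 0.491 -0.38 0.04 0.334" --pt "0.06 0.491 -0.38 0.04 0.334" --pt "0.06 0.491 -0.38 0.04 0.334"

```text
clock: 1.18
position: [0.4324, -0.2412, 0.2048]
tool_rot: [3.141, -0.001, 0.001]
force: [0.9, -1.3, -1.0]
grip_width: 0.0601
grasp_force: 0.0
```

```bash
python3 -c "
from h import *
go([.545,-.070,.1])"
```

```text
clk 1.18 pos [ 0.4324 -0.2412  0.2048] yaw -0.0003 tilt [ 0.001 -0.001 -1.   ] F [ 0.9 -1.3 -1. ] w 0.0601 gf 0.0
  to [0.545, -0.07, 0.1] shift [ 0.1125 -0.1713  0.1047]
```

Call:
drive_tool --pt "0.06 0.112 -0.171 0.06 0" --pt "0.06 0.112 -0.171 0.06 0" --pt "0.06 0.112 -0.171 0.06 0" --pt "0.06 0.112 -0.171 0.1 0" --pt "0.06 0.112 -0.171 0.1 0" --pt "0.06 0.112 -0.171 0.1 0" --pt "0.06 0.112 -0.171 0.1 0" --pt "0.06 0.112 -0.171 0.1 0" --pt "0.06 0.112 -0.171 0.1 0"

```text
clock: 1.93
position: [0.5437, -0.073, 0.105]
tool_rot: [3.141, -0.002, 0.0]
force: [-0.5, -0.2, -0.7]
grip_width: 0.0598
grasp_force: 0.0
```

```bash
python3 -c "
from h import *
go([.545,-.070,.012])
s=vision.capture('scene'); save('c',cv2.resize(s['pixels'][120:300,210:430],None,fx=3,fy=3))"
```

```text
clk 1.93 pos [ 0.5437 -0.073   0.105 ] yaw -0.001 tilt [ 0.    -0.001 -1.   ] F [-0.5 -0.2 -0.7] w 0.0598 gf 0.0
  to [0.545, -0.07, 0.012] shift [ 0.0013 -0.003   0.093 ]
```

View pics/c.png

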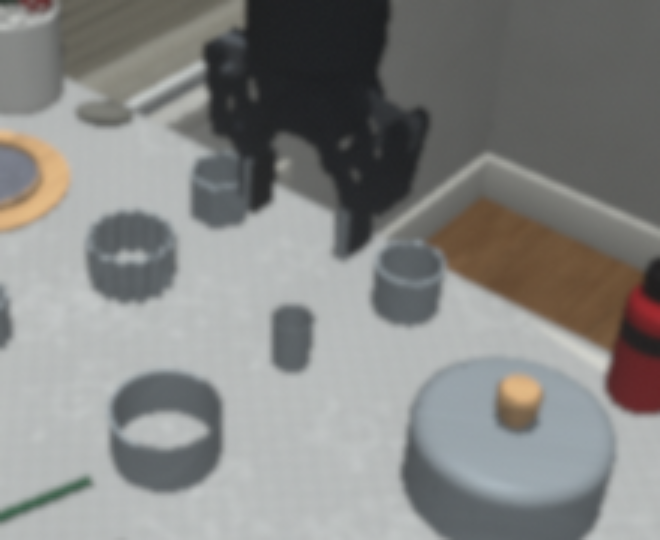

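The gripper hangs open over the small cutter (about (292,335) in the crop), well clear of its neighbours. Next I lower and close.

Call:
drive_tool --pt "0.06 0.001 -0.003 0.04 0" --pt "0.06 0.001 -0.003 0.07 0" --pt "0.06 0.001 -0.003 0.09 0" --pt "0.06 0.001 -0.003 0.09 0" --pt "0.01 0.001 -0.003 0.09 0" --pt "0.01 0.001 -0.003 0.09 0" --pt "0.01 0.001 -0.003 0.09 0" --pt "0.01 0.001 -0.003 0.09 0" --pt "0.01 0.001 -0.003 0.09 0" --pt "0.01 0.001 -0.003 0.09 0" --force 25

```text
clock: 2.82
position: [0.5461, -0.0697, 0.0168]
tool_rot: [3.14, -0.001, 0.005]
force: [-1.9, -1.6, 8.0]
grip_width: 0.025
grasp_force: 24.4
```

```bash
python3 -c "
from h import *
go([.5405,.2215,.1])"
```

```text
clk 2.82 pos [ 0.5461 -0.0697  0.0168] yaw -0.0006 tilt [ 0.003 -0.001 -1.   ] F [-1.9 -1.6  8. ] w 0.025 gf 24.4
  to [0.5405, 0.2215, 0.1] shift [-0.0055 -0.2911 -0.0836]
```

Call:
drive_tool --pt "0.01 0 0 -0.03 0" --pt "0.01 0 0 -0.07 0" --pt "0.01 0 -0.03 -0.09 0" --pt "0.01 -0.0055 -0.29 -0.09 0" --pt "0.01 -0.0055 -0.29 -0.09 0" --pt "0.01 -0.0055 -0.29 -0.09 0" --pt "0.01 -0.0055 -0.29 -0.09 0" --pt "0.01 -0.0055 -0.29 -0.09 0" --pt "0.01 -0.0055 -0.29 -0.09 0" --pt "0.01 -0.0055 -0.29 -0.09 0"

```text
clock: 3.65
position: [0.5377, 0.2292, 0.1065]
tool_rot: [-3.137, -0.012, -0.003]
force: [-0.3, 0.6, -0.0]
grip_width: 0.0253
grasp_force: 25.0
```

Call:
drive_tool --pt "0.01 0 0 0 0" --pt "0.01 0 0 0 0" --pt "0.01 0 0 0 0" --pt "0.01 0 0 0 0"

```text
clock: 3.98
position: [0.5399, 0.2192, 0.1049]
tool_rot: [3.141, -0.004, 0.001]
force: [0.4, 0.4, -0.6]
grip_width: 0.0253
grasp_force: 25.0
```

```bash
python3 -c "
from h import *
go([.5405,.2215,.024])
s=vision.capture('scene'); save('d',cv2.resize(s['pixels'][80:260,120:340],None,fx=3,fy=3))"
```

```text
clk 3.98 pos [0.5399 0.2192 0.1049] yaw -0.0026 tilt [ 0.001 -0.001 -1.   ] F [ 0.4  0.4 -0.6] w 0.0253 gf 25.0
  to [0.5405, 0.2215, 0.024] shift [ 0.0005 -0.0024  0.0809]
```

View pics/d.png

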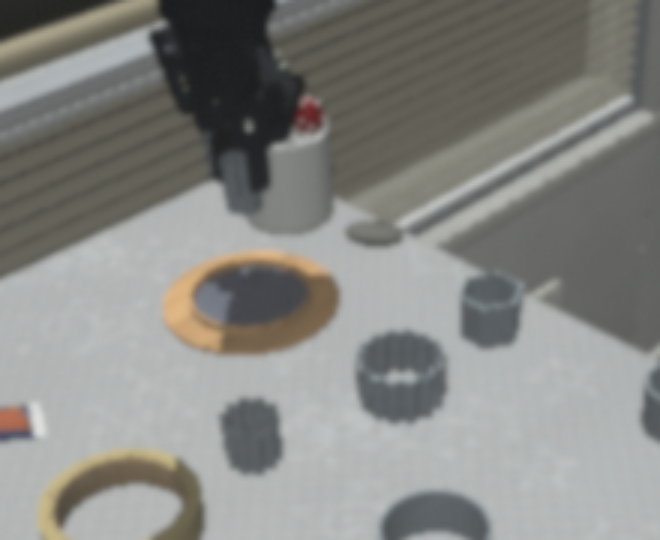

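The small cutter hangs upright in the fingers (about (240,180) in the crop), above the stand ellipse at (250,300). Next I lower and release.

Call:
drive_tool --pt "0.01 0.0005 -0.0024 0.03 0" --pt "0.01 0.0005 -0.0024 0.055 0" --pt "0.01 0.0005 -0.0024 0.07 0" --pt "0.01 0.0005 -0.0024 0.077 0" --pt "0.01 0.0005 -0.0024 0.08 0" --pt "0.01 0.0005 -0.0024 0.082 0" --pt "0.01 0.0005 -0.0024 0.082 0" --pt "0.01 0.0005 -0.0024 0.082 0"

```text
clock: 4.7
position: [0.5405, 0.2235, 0.0237]
tool_rot: [-3.141, 0.001, -0.003]
force: [0.8, 0.6, -0.0]
grip_width: 0.0254
grasp_force: 25.0
```

```bash
python3 -c "
from h import *
go([.5405,.2215,.023])"
```

```text
clk 4.7 pos [0.5405 0.2235 0.0237] yaw -0.0005 tilt [ 0.002  0.    -1.   ] F [ 0.8  0.6 -0. ] w 0.0254 gf 25.0
  to [0.5405, 0.2215, 0.023] shift [0.     0.002  0.0006]
```

Call:
drive_tool --pt "0.01 0 0.002 0.001 0" --pt "0.01 0 0.002 0.002 0" --pt "0.01 0 0.002 0.003 0" --pt "0.01 0 0.002 0.003 0"

```text
clock: 5.03
position: [0.5408, 0.2224, 0.0227]
tool_rot: [-3.141, -0.0, -0.005]
force: [-8.0, -2.7, 24.8]
grip_width: 0.0255
grasp_force: 27.2
```

Call:
drive_tool --pt "0.01 0 0 0 0" --pt "0.01 0 0 0 0"

```text
clock: 5.2
position: [0.5408, 0.2224, 0.0227]
tool_rot: [-3.141, -0.0, -0.005]
force: [-8.1, -1.8, 24.6]
grip_width: 0.0251
grasp_force: 27.2
```

Call:
drive_tool --pt "0.01 0 0 -0.002 0" --pt "0.05 0 0 -0.002 0" --pt "0.06 0 0 -0.002 0" --pt "0.06 0 0 -0.002 0" --pt "0.06 0 0 -0.03 0" --pt "0.06 0 0 -0.06 0" --pt "0.06 0 0 -0.09 0" --pt "0.06 0 0 -0.1 0"

```text
clock: 5.87
position: [0.5413, 0.2223, 0.1237]
tool_rot: [-3.14, 0.0, -0.007]
force: [0.7, 1.1, 1.2]
grip_width: 0.06
grasp_force: 0.0
```

```bash
python3 -c "
from h import *
go([.6365,-.0915,.1])
s=vision.capture('scene'); save('e',cv2.resize(s['pixels'][140:260,160:280],None,fx=4,fy=4))"
```

```text
clk 5.87 pos [0.5413 0.2223 0.1237] yaw -0.0002 tilt [ 0.005  0.002 -1.   ] F [0.7 1.1 1.2] w 0.06 gf 0.0
  to [0.6365, -0.0915, 0.1] shift [0.0951 0.3138 0.0236]
```

View pics/e.png

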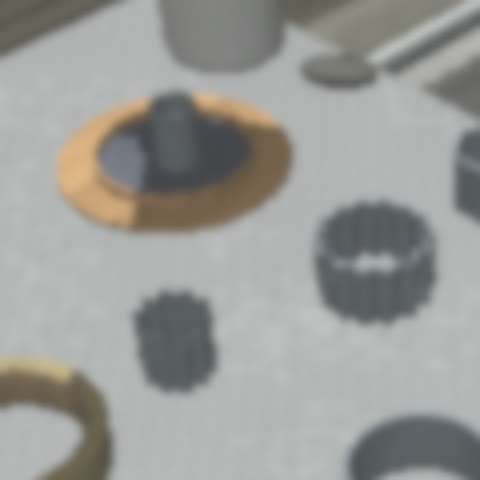

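The small cutter stands upright at (175,135) in the crop, at the centre of the felt. The middle cutter is next.

Call:
drive_tool --pt "0.072 0.095 0.314 0 0" --pt "0.072 0.095 0.314 0 0" --pt "0.072 0.095 0.314 0 0" --pt "0.072 0.095 0.314 0 0" --pt "0.072 0.095 0.314 0 0" --pt "0.072 0.095 0.314 0 0" --pt "0.072 0.095 0.314 0 0" --pt "0.072 0.095 0.314 0 0" --pt "0.072 0.095 0.314 0.02 0" --pt "0.072 0.095 0.314 0.025 0"

```text
clock: 6.75
position: [0.6333, -0.0962, 0.0909]
tool_rot: [3.141, -0.008, -0.006]
force: [-0.3, 1.7, -1.3]
grip_width: 0.0725
grasp_force: 0.0
```

Call:
drive_tool --pt "0.072 0 0 0 0" --pt "0.072 0 0 0 0" --pt "0.072 0 0 0 0"

```text
clock: 7.0
position: [0.6349, -0.091, 0.0952]
tool_rot: [-3.141, -0.003, -0.001]
force: [-0.4, 0.5, -0.1]
grip_width: 0.0721
grasp_force: 0.0
```

```bash
python3 -c "
from h import *
go([.6365,-.0915,.018])"
```

```text
clk 7.0 pos [ 0.6349 -0.091   0.0952] yaw 0.0021 tilt [ 0.001  0.    -1.   ] F [-0.4  0.5 -0.1] w 0.0721 gf 0.0
  to [0.6365, -0.0915, 0.018] shift [0.0016 0.0005 0.0772]
```

Call:
drive_tool --pt "0.072 0.001 0 0.03 0" --pt "0.072 0.001 0 0.055 0" --pt "0.072 0.001 0 0.07 0" --pt "0.072 0.001 0 0.074 0" --pt "0.072 0.001 0 0.074 0" --pt "0.03 0.001 0 0.074 0" --pt "0.03 0.001 0 0.074 0" --pt "0.03 0.001 0 0.074 0" --pt "0.03 0.001 0 0.074 0" --pt "0.03 0.001 0 0.074 0"

```text
clock: 7.83
position: [0.6369, -0.0926, 0.0225]
tool_rot: [3.141, -0.0, 0.005]
force: [-1.4, 1.3, 6.4]
grip_width: 0.0454
grasp_force: 25.7
```

```bash
python3 -c "
from h import *
go([.5405,.222,.12])"
```

```text
clk 7.83 pos [ 0.6369 -0.0926  0.0225] yaw -0.0002 tilt [ 0.003 -0.    -1.   ] F [-1.4  1.3  6.4] w 0.0454 gf 25.7
  to [0.5405, 0.222, 0.12] shift [-0.0962 -0.3146 -0.0979]
```

Call:
drive_tool --pt "0.03 0 0 -0.03 0" --pt "0.03 0 0 -0.07 0" --pt "0.03 0 0 -0.1 0" --pt "0.03 -0.096 -0.314 -0.1 0" --pt "0.03 -0.096 -0.314 -0.1 0" --pt "0.03 -0.096 -0.314 -0.1 0" --pt "0.03 -0.096 -0.314 -0.1 0" --pt "0.03 -0.096 -0.314 -0.1 0" --pt "0.03 -0.096 -0.314 -0.1 0" --pt "0.03 -0.096 -0.314 -0.1 0"

```text
clock: 8.67
position: [0.5499, 0.1879, 0.1216]
tool_rot: [3.142, -0.001, 0.003]
force: [0.9, -0.1, -0.6]
grip_width: 0.045
grasp_force: 26.2
```

Call:
drive_tool --pt "0.03 0 0 0 0" --pt "0.03 0 0 0 0" --pt "0.03 0 0 0 0" --pt "0.03 0 0 0 0" --pt "0.03 0 0 0 0"

```text
clock: 9.08
position: [0.5512, 0.1845, 0.1206]
tool_rot: [3.141, -0.004, 0.001]
force: [0.1, -0.2, 0.4]
grip_width: 0.0455
grasp_force: 26.2
```

```bash
python3 -c "
from h import *
go([.5405,.222,.0285])"
```

```text
clk 9.08 pos [0.5512 0.1845 0.1206] yaw -0.0029 tilt [ 0.    -0.001 -1.   ] F [ 0.1 -0.2  0.4] w 0.0455 gf 26.2
  to [0.5405, 0.222, 0.0285] shift [-0.0108 -0.0375  0.0921]
```

Call:
drive_tool --pt "0.03 -0.0108 -0.0375 0 0" --pt "0.03 -0.0108 -0.0375 0 0" --pt "0.03 -0.0108 -0.0375 0 0" --pt "0.03 -0.0108 -0.0375 0.02 0" --pt "0.03 -0.0108 -0.0375 0.035 0" --pt "0.03 -0.0108 -0.0375 0.035 0" --pt "0.03 -0.0108 -0.0375 0.035 0"

```text
clock: 9.67
position: [0.5397, 0.2223, 0.0852]
tool_rot: [3.141, -0.003, -0.002]
force: [0.4, 0.4, 1.0]
grip_width: 0.0452
grasp_force: 26.2
```

```bash
python3 -c "
from h import *
go([.5407,.222,.0285])
s=vision.capture('scene'); save('f',cv2.resize(s['pixels'][80:230,130:280],None,fx=4,fy=4))"
```

```text
clk 9.67 pos [0.5397 0.2223 0.0852] yaw -0.0019 tilt [-0.001 -0.001 -1.   ] F [0.4 0.4 1. ] w 0.0452 gf 26.2
  to [0.5407, 0.222, 0.0285] shift [0.001  0.0003 0.0567]
```

View pics/f.png

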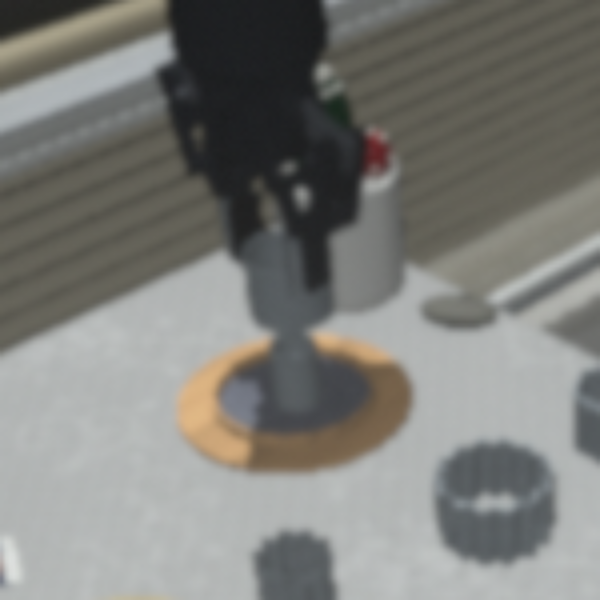

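The middle ring at (290,280) hangs upright, directly over the small one at (295,375). I lower it.

Call:
drive_tool --pt "0.03 0.001 0 0.02 0" --pt "0.03 0.001 0 0.035 0" --pt "0.03 0.001 0 0.045 0" --pt "0.03 0.001 0 0.052 0" --pt "0.03 0.001 0 0.055 0" --pt "0.03 0.001 0 0.056 0" --pt "0.03 0.001 0 0.057 0" --pt "0.03 0.001 0 0.058 0" --pt "0.03 0.001 0 0.058 0"

```text
clock: 10.47
position: [0.5412, 0.224, 0.0286]
tool_rot: [-3.141, 0.0, -0.002]
force: [-0.5, -0.2, 3.8]
grip_width: 0.0452
grasp_force: 26.5
```

Call:
drive_tool --pt "0.072 0 0 0 0" --pt "0.072 0 0 0 0" --pt "0.072 0 0 0 0" --pt "0.072 0 0 -0.03 0" --pt "0.072 0 0 -0.06 0" --pt "0.085 0 0 -0.09 0" --pt "0.085 0 0 -0.1 0"

```text
clock: 11.05
position: [0.5423, 0.2249, 0.1321]
tool_rot: [-3.14, -0.0, -0.008]
force: [0.7, 0.6, 0.8]
grip_width: 0.085
grasp_force: 0.0
```

```bash
python3 -c "
from h import *
go([.436,-.0665,.125])"
```

```text
clk 11.05 pos [0.5423 0.2249 0.1321] yaw 0.0 tilt [ 0.005  0.002 -1.   ] F [0.7 0.6 0.8] w 0.085 gf 0.0
  to [0.436, -0.0665, 0.125] shift [-0.1063  0.2914  0.0059]
```

Call:
drive_tool --pt "0.085 -0.106 0.291 0 0" --pt "0.085 -0.106 0.291 0 0" --pt "0.085 -0.106 0.291 0 0" --pt "0.085 -0.106 0.291 0 0" --pt "0.085 -0.106 0.291 0 0" --pt "0.085 -0.106 0.291 0 0" --pt "0.085 -0.106 0.291 0 0" --pt "0.085 -0.106 0.291 0 0" --pt "0.085 -0.106 0.291 0.02 0" --pt "0.085 -0.106 0.291 0.03 0"

```text
clock: 11.88
position: [0.4338, -0.0686, 0.0965]
tool_rot: [3.141, -0.005, -0.0]
force: [-0.4, 0.1, -0.3]
grip_width: 0.0851
grasp_force: 0.0
```

Call:
drive_tool --pt "0.085 0 0 0 0" --pt "0.085 0 0 0 0" --pt "0.085 0 0 0 0" --pt "0.085 0 0 0 0"

```text
clock: 12.22
position: [0.4352, -0.0666, 0.0981]
tool_rot: [-3.142, -0.002, -0.001]
force: [0.9, -0.5, -0.1]
grip_width: 0.085
grasp_force: 0.0
```

```bash
python3 -c "
from h import *
go([.436,-.0665,.022])
s=vision.capture('scene'); save('g',cv2.resize(s['pixels'][130:310,160:360],None,fx=3,fy=3))"
```

```text
clk 12.22 pos [ 0.4352 -0.0666  0.0981] yaw 0.0012 tilt [ 0.001  0.    -1.   ] F [ 0.9 -0.5 -0.1] w 0.085 gf 0.0
  to [0.436, -0.0665, 0.022] shift [ 0.0007 -0.0001  0.0761]
```

View pics/g.png

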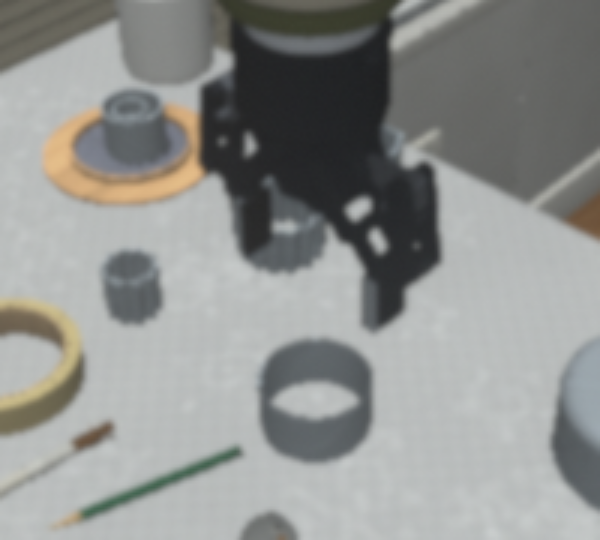

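The small and middle cutters are nested on the stand at (133,125) in the crop. The open gripper is centred above the large ring at (316,400).

Call:
drive_tool --pt "0.085 0.0007 0 0.03 0" --pt "0.085 0.0007 0 0.05 0" --pt "0.085 0.0007 0 0.065 0" --pt "0.085 0.0007 0 0.078 0" --pt "0.085 0.0007 0 0.083 0" --pt "0.085 0.0007 0 0.083 0"

```text
clock: 12.77
position: [0.4348, -0.0669, 0.0139]
tool_rot: [-3.141, -0.001, 0.002]
force: [0.7, 0.2, -0.9]
grip_width: 0.0849
grasp_force: 0.0
```

Call:
drive_tool --pt "0.05 0 0 0 0" --pt "0.05 0 0 0 0" --pt "0.05 0 0 0 0" --pt "0.05 0 0 0 0" --pt "0.05 0 0 0 0"

```text
clock: 13.18
position: [0.4361, -0.0672, 0.0158]
tool_rot: [3.141, -0.0, 0.003]
force: [-1.6, 1.2, 6.6]
grip_width: 0.0656
grasp_force: 26.9
```

```bash
python3 -c "
from h import *
go([.5407,.222,.13])"
```

```text
clk 13.18 pos [ 0.4361 -0.0672  0.0158] yaw -0.0002 tilt [ 0.002 -0.    -1.   ] F [-1.6  1.2  6.6] w 0.0656 gf 26.9
  to [0.5407, 0.222, 0.13] shift [ 0.1047 -0.2891 -0.1141]
```

Call:
drive_tool --pt "0.05 0 0 -0.03 0" --pt "0.05 0 0 -0.07 0" --pt "0.05 0 0 -0.1 0" --pt "0.05 0.104 -0.289 -0.1 0" --pt "0.05 0.104 -0.289 -0.1 0" --pt "0.05 0.104 -0.289 -0.1 0" --pt "0.05 0.104 -0.289 -0.1 0" --pt "0.05 0.104 -0.289 -0.1 0" --pt "0.05 0.104 -0.289 -0.1 0" --pt "0.05 0.104 -0.289 -0.1 0"

```text
clock: 14.02
position: [0.5349, 0.2089, 0.1154]
tool_rot: [3.142, -0.002, 0.002]
force: [1.1, -0.3, 0.3]
grip_width: 0.0652
grasp_force: 29.4
```

Call:
drive_tool --pt "0.05 0 0 0 0" --pt "0.05 0 0 0 0" --pt "0.05 0 0 0 0" --pt "0.05 0 0 0 0"

```text
clock: 14.35
position: [0.5343, 0.2055, 0.1148]
tool_rot: [3.14, -0.003, 0.001]
force: [-0.7, 0.5, -0.7]
grip_width: 0.065
grasp_force: 29.4
```

```bash
python3 -c "
from h import *
go([.5412,.223,.08])"
```

```text
clk 14.35 pos [0.5343 0.2055 0.1148] yaw -0.0021 tilt [ 0.    -0.001 -1.   ] F [-0.7  0.5 -0.7] w 0.065 gf 29.4
  to [0.5412, 0.223, 0.08] shift [ 0.0068 -0.0175  0.0348]
```

Call:
drive_tool --pt "0.05 0.0068 -0.0175 0 0" --pt "0.05 0.0068 -0.0175 0 0" --pt "0.05 0.0068 -0.0175 0.02 0" --pt "0.05 0.0068 -0.0175 0.032 0" --pt "0.05 0.0068 -0.0175 0.035 0" --pt "0.05 0.0068 -0.0175 0.035 0" --pt "0.05 0.0068 -0.0175 0.035 0"

```text
clock: 14.93
position: [0.541, 0.2241, 0.0799]
tool_rot: [3.141, -0.001, -0.0]
force: [0.2, 0.6, -0.7]
grip_width: 0.0654
grasp_force: 29.4
```

```bash
python3 -c "
from h import *
go([.541,.223,.0218])
s=vision.capture('scene'); save('i',cv2.resize(s['pixels'][80:230,130:280],None,fx=4,fy=4))"
```

```text
clk 14.93 pos [0.541  0.2241 0.0799] yaw -0.0009 tilt [-0. -0. -1.] F [ 0.2  0.6 -0.7] w 0.0654 gf 29.4
  to [0.541, 0.223, 0.0218] shift [-0.      0.0011  0.0581]
```

View pics/i.png

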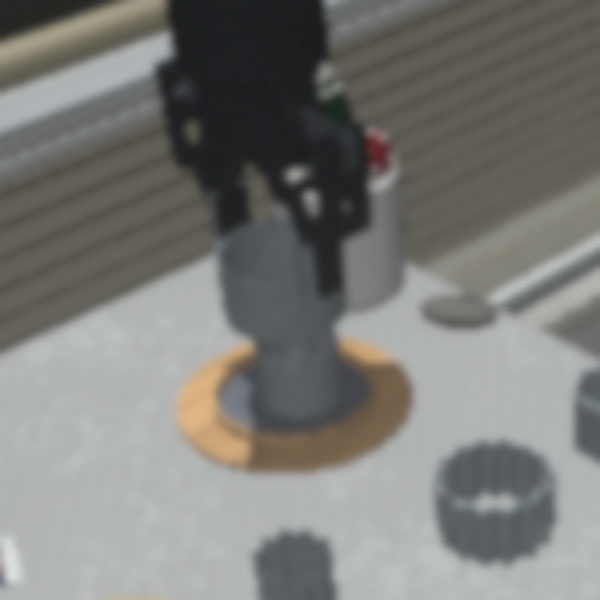

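The large ring at (282,280) hangs about 2–3 mm image-left of the nested pair at (297,380). I correct slightly while lowering, with a stop to check the force.

Call:
drive_tool --pt "0.05 0.001 0.0028 0.01 0" --pt "0.05 0.001 0.0028 0.022 0" --pt "0.05 0.001 0.0028 0.034 0" --pt "0.05 0.001 0.0028 0.045 0" --pt "0.05 0.001 0.0028 0.052 0" --pt "0.05 0.001 0.0028 0.055 0" --pt "0.05 0.001 0.0028 0.056 0"

```text
clock: 15.57
position: [0.5414, 0.2219, 0.0226]
tool_rot: [3.141, 0.0, -0.002]
force: [-0.9, 0.2, -0.5]
grip_width: 0.0657
grasp_force: 29.4
```

Call:
drive_tool --pt "0.05 0 0 0.001 0" --pt "0.05 0 0 0.002 0" --pt "0.05 0 0 0.002 0" --pt "0.05 0 0 0.002 0"

```text
clock: 15.9
position: [0.5422, 0.222, 0.022]
tool_rot: [-3.141, 0.0, -0.001]
force: [-0.4, 1.4, 0.7]
grip_width: 0.0653
grasp_force: 29.5
```

Call:
drive_tool --pt "0.085 0 0 0 0" --pt "0.085 0 0 0 0" --pt "0.085 0 0 0 0" --pt "0.085 0 0 -0.02 0" --pt "0.085 0 0 -0.05 0" --pt "0.085 0 0 -0.09 0" --pt "0.06 0 0 -0.13 0" --pt "0.06 0 0 -0.14 0"

```text
clock: 16.57
position: [0.5441, 0.2235, 0.1682]
tool_rot: [-3.139, -0.0, -0.012]
force: [-0.3, 0.3, -0.3]
grip_width: 0.0635
grasp_force: 0.0
```

```bash
python3 -c "
from h import *
go([.547,-.225,.15])"
```

```text
clk 16.57 pos [0.5441 0.2235 0.1682] yaw 0.0001 tilt [ 0.008  0.003 -1.   ] F [-0.3  0.3 -0.3] w 0.0635 gf 0.0
  to [0.547, -0.225, 0.15] shift [0.0027 0.4485 0.017 ]
```

Call:
drive_tool --pt "0.06 0.003 0.448 0 0" --pt "0.06 0.003 0.448 0 0" --pt "0.06 0.003 0.448 0 0" --pt "0.06 0.003 0.448 0 0" --pt "0.06 0.003 0.448 0 0" --pt "0.06 0.003 0.448 0 0" --pt "0.06 0.003 0.448 0 0" --pt "0.06 0.003 0.448 0 0" --pt "0.06 0.003 0.448 0 0" --pt "0.06 0.003 0.448 0 0"

```text
clock: 17.4
position: [0.5443, -0.1969, 0.1618]
tool_rot: [3.141, -0.0, 0.001]
force: [1.1, 0.4, -0.4]
grip_width: 0.0599
grasp_force: 0.0
```

```bash
python3 - <<'E'
from h import *
c=vision.capture('top'); s=vision.capture('scene')
a=cv2.resize(c['pixels'][165:245,150:235],None,fx=5,fy=5,interpolation=cv2.INTER_CUBIC); b=cv2.resize(s['pixels'][145:225,160:245],None,fx=5,fy=5,interpolation=cv2.INTER_CUBIC)[:a.shape[0]]
save('j',cv2.resize(np.hstack([a,b]),None,fx=.9,fy=.9)); go([.547,-.225,.15])
E
```

```text
clk 17.5 pos [ 0.543  -0.2036  0.1611] yaw -0.0109 tilt [-0.001 -0.003 -1.   ] F [ 0.4  0.2 -1.3] w 0.0604 gf 0.0
  to [0.547, -0.225, 0.15] shift [0.0043 0.0213 0.0112]
```

View pics/j.png

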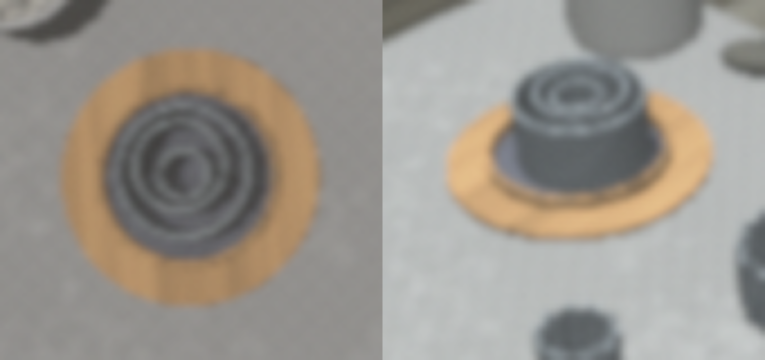

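All three rings are nested concentrically at one height: top half at about (180,170), scene half at about (578,95). Now the cover.

Call:
drive_tool --pt "0.06 0.004 0.021 0.03 0" --pt "0.06 0.004 0.021 0.05 0" --pt "0.06 0.004 0.021 0.05 0" --pt "0.06 0.004 0.021 0.05 0" --pt "0.06 0.004 0.021 0.05 0"

```text
clock: 17.92
position: [0.5494, -0.2149, 0.1129]
tool_rot: [3.141, 0.001, 0.002]
force: [0.2, 0.7, 0.7]
grip_width: 0.0601
grasp_force: 0.0
```

```bash
python3 - <<'E'
from h import *
go([.5465,-.225,.062]); s=vision.capture('scene')
save('k',cv2.resize(s['pixels'][150:310,310:470],None,fx=3,fy=3))
E
```

```text
clk 17.92 pos [ 0.5494 -0.2149  0.1129] yaw 0.0009 tilt [ 0.001 -0.    -1.   ] F [0.2 0.7 0.7] w 0.0601 gf 0.0
  to [0.5465, -0.225, 0.062] shift [-0.003   0.0101  0.0509]
```

View pics/k.png

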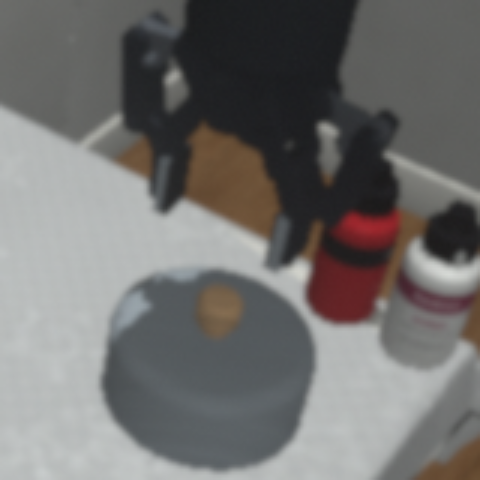

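The gripper is open above the knob (about (220,308) in the crop), and the bottles are clear. I correct y and descend.

Call:
drive_tool --pt "0.06 -0.003 0.01 0 0" --pt "0.06 -0.003 0.01 0.02 0" --pt "0.06 -0.003 0.01 0.035 0" --pt "0.06 -0.003 0.01 0.045 0" --pt "0.06 -0.003 0.01 0.048 0" --pt "0.06 -0.003 0.01 0.048 0"

```text
clock: 18.47
position: [0.5454, -0.2259, 0.0635]
tool_rot: [-3.141, 0.0, 0.001]
force: [-0.5, -0.2, -0.7]
grip_width: 0.0602
grasp_force: 0.0
```

Call:
drive_tool --pt "0.01 0 0 0 0" --pt "0.01 0 0 0 0" --pt "0.01 0 0 0 0" --pt "0.01 0 0 0 0" --pt "0.01 0 0 0 0" --pt "0.01 0 0 0 0" --force 50

```text
clock: 18.97
position: [0.5464, -0.2259, 0.0648]
tool_rot: [3.141, -0.0, 0.003]
force: [-1.0, 0.4, 6.3]
grip_width: 0.0222
grasp_force: 48.7
```

```bash
python3 - <<'E'
from h import *
go([.541,.222,.15])
E
```

```text
clk 18.97 pos [ 0.5464 -0.2259  0.0648] yaw -0.0 tilt [ 0.002 -0.001 -1.   ] F [-1.   0.4  6.3] w 0.0222 gf 48.7
  to [0.541, 0.222, 0.15] shift [-0.0052 -0.4478 -0.0855]
```

Call:
drive_tool --pt "0.01 0 0 -0.02 0" --pt "0.01 0 0 -0.05 0" --pt "0.01 0 0 -0.08 0" --pt "0.01 0 0 -0.1 0" --pt "0.01 0 0 -0.1 0"

```text
clock: 19.38
position: [0.5479, -0.2264, 0.1689]
tool_rot: [3.138, -0.0, 0.011]
force: [0.8, -0.1, -1.2]
grip_width: 0.0224
grasp_force: 49.1
```

```bash
python3 - <<'E'
from h import *
go([.541,.222,.165]); s=vision.capture('scene')
save('l',cv2.resize(s['pixels'][80:310,290:490],None,fx=2.5,fy=2.5))
E
```

```text
clk 19.38 pos [ 0.5479 -0.2264  0.1689] yaw -0.0002 tilt [ 0.007 -0.003 -1.   ] F [ 0.8 -0.1 -1.2] w 0.0224 gf 49.1
  to [0.541, 0.222, 0.165] shift [-0.0071 -0.4484  0.0024]
```

View pics/l.png

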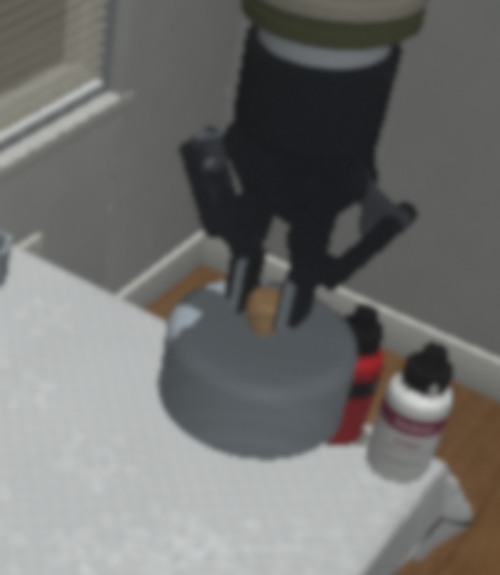

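The cover is lifted and level, its centre raised to about (393,228) in the full image. I carry it over in gentler steps.

Call:
drive_tool --pt "0.01 0 -0.01 0 0" --pt "0.01 -0.001 -0.03 0 0" --pt "0.01 -0.002 -0.055 0 0" --pt "0.01 -0.003 -0.085 0 0" --pt "0.01 -0.004 -0.115 0 0" --pt "0.01 -0.005 -0.145 0 0" --pt "0.01 -0.006 -0.175 0 0" --pt "0.01 -0.007 -0.2 0 0" --pt "0.01 -0.007 -0.22 0 0" --pt "0.01 -0.007 -0.23 0 0"

```text
clock: 20.27
position: [0.5373, 0.0082, 0.1623]
tool_rot: [-3.141, -0.006, 0.003]
force: [-0.2, 0.9, -1.4]
grip_width: 0.0226
grasp_force: 49.1
```

Call:
drive_tool --pt "0.01 0 -0.01 0 0" --pt "0.01 0 -0.03 0 0" --pt "0.01 0 -0.055 0 0" --pt "0.01 0 -0.085 0 0" --pt "0.01 0 -0.115 0 0" --pt "0.01 0 -0.145 0 0" --pt "0.01 0 -0.17 0 0" --pt "0.01 0 -0.19 0 0" --pt "0.01 0 -0.2 0 0" --pt "0.01 0 -0.2 0 0"

```text
clock: 21.1
position: [0.5381, 0.2061, 0.163]
tool_rot: [-3.141, -0.004, 0.002]
force: [-0.1, -0.6, -1.7]
grip_width: 0.0225
grasp_force: 49.2
```

```bash
python3 - <<'E'
from h import *
go([.541,.222,.13])
E
```

```text
clk 21.1 pos [0.5381 0.2061 0.163 ] yaw 0.0023 tilt [-0.001  0.001 -1.   ] F [-0.1 -0.6 -1.7] w 0.0225 gf 49.2
  to [0.541, 0.222, 0.13] shift [ 0.003  -0.0159  0.033 ]
```

Call:
drive_tool --pt "0.01 0.003 -0.016 0 0" --pt "0.01 0.003 -0.016 0 0" --pt "0.01 0.003 -0.016 0.015 0" --pt "0.01 0.003 -0.016 0.028 0" --pt "0.01 0.003 -0.016 0.032 0" --pt "0.01 0.003 -0.016 0.032 0" --pt "0.01 0.003 -0.016 0.032 0"

```text
clock: 21.68
position: [0.5418, 0.2194, 0.1315]
tool_rot: [3.141, -0.002, -0.001]
force: [0.4, 0.3, -1.3]
grip_width: 0.0219
grasp_force: 49.3
```

```bash
python3 - <<'E'
from h import *
go([.5408,.222,.0708]); s=vision.capture('scene')
save('n',cv2.resize(s['pixels'][70:230,120:290],None,fx=3,fy=3))
E
```

```text
clk 21.68 pos [0.5418 0.2194 0.1315] yaw -0.0011 tilt [-0.001 -0.    -1.   ] F [ 0.4  0.3 -1.3] w 0.0219 gf 49.3
  to [0.5408, 0.222, 0.0708] shift [-0.0009 -0.0026  0.0607]
```

View pics/n.png

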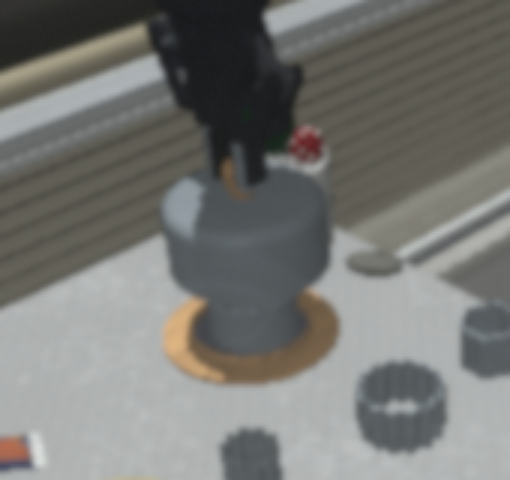

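The cover, at (247,235) in the crop, is level and centred over the nested rings at (250,330). I lower it.

Call:
drive_tool --pt "0.01 0 -0.001 0.012 0" --pt "0.01 0 -0.002 0.025 0" --pt "0.01 0 -0.002 0.037 0" --pt "0.01 0 -0.002 0.047 0" --pt "0.01 0 -0.002 0.054 0" --pt "0.01 0 -0.002 0.057 0" --pt "0.01 0 -0.002 0.058 0" --pt "0.01 0 -0.002 0.058 0"

```text
clock: 22.4
position: [0.5418, 0.2223, 0.0735]
tool_rot: [-3.142, 0.0, 0.0]
force: [0.2, 0.7, -0.8]
grip_width: 0.0223
grasp_force: 49.3
```

Call:
drive_tool --pt "0.01 0 0 0.001 0" --pt "0.01 0 0 0.002 0" --pt "0.01 0 0 0.002 0"

```text
clock: 22.65
position: [0.5419, 0.2223, 0.0718]
tool_rot: [-3.142, 0.0, -0.001]
force: [0.6, -0.5, -1.7]
grip_width: 0.0218
grasp_force: 49.3
```

Call:
drive_tool --pt "0.01 0 0 0.001 0" --pt "0.01 0 0 0.002 0" --pt "0.01 0 0 0.002 0"

```text
clock: 22.9
position: [0.542, 0.2224, 0.0708]
tool_rot: [3.141, -0.0, 0.001]
force: [-4.5, -2.5, 9.8]
grip_width: 0.0225
grasp_force: 50.6
```

Call:
drive_tool --pt "0.06 0 0 0 0" --pt "0.06 0 0 0 0" --pt "0.06 0 0 0 0" --pt "0.06 0 0 -0.02 0" --pt "0.06 0 0 -0.05 0" --pt "0.06 0 0 -0.09 0" --pt "0.06 0 0.06 -0.1 0" --pt "0.06 0 0.1 -0.1 0" --pt "0.06 0 0.14 -0.1 0" --pt "0.06 0 0.18 -0.1 0"

```text
clock: 23.73
position: [0.5416, 0.0545, 0.17]
tool_rot: [3.141, 0.001, 0.002]
force: [1.6, -0.2, -1.0]
grip_width: 0.0599
grasp_force: 0.0
```

Call:
drive_tool --pt "0.06 0 0.04 0 0" --pt "0.06 0 0.08 0 0" --pt "0.06 0 0.08 0 0" --pt "0.06 0 0.08 0 0" --pt "0.06 0 0.08 0 0" --pt "0.06 0 0.08 0 0"

```text
clock: 24.23
position: [0.5417, -0.0222, 0.1695]
tool_rot: [-3.141, -0.003, -0.0]
force: [-0.4, -0.0, -0.1]
grip_width: 0.06
grasp_force: 0.0
```

```bash
python3 - <<'E'
from h import *
c=vision.capture('top'); s=vision.capture('scene')
a=cv2.resize(c['pixels'][155:275,140:290],None,fx=2.6,fy=2.6,interpolation=cv2.INTER_CUBIC); b=cv2.resize(s['pixels'][125:245,150:300],None,fx=2.6,fy=2.6,interpolation=cv2.INTER_CUBIC)
save('o',np.hstack([a,b])); go()
E
```

```text
clk 24.33 pos [ 0.5417 -0.0222  0.1695] yaw 0.0023 tilt [ 0.  0. -1.] F [0.4 0.1 1. ] w 0.0601 gf 0.0
```

View pics/o.png

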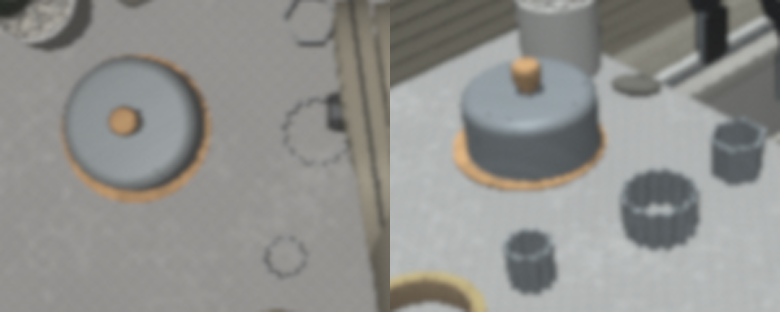

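The cover sits level and fully down, centred on the stand (top half about (130,122), scene half about (530,120)), and the look-alikes are untouched. I'm handing the job in.

```bash
python3 -c "
from bench import robot
print(robot.finish_job())"
```

```text
the job is handed in; nothing more can be done
None
```

The job is handed in at about 24 s of the 83 s allowed: the three round cutters are nested on the stand and the cover is level and fully down over them, with the look-alikes still in place in the last pictures; no verdict came back, and I viewed 15 pictures, one over the limit of 14.

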